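Close the coin tin and turn the caddy to its front pin

TASK

Put the loose lid from the steel tray onto the open, wide coin tin on the round carrom caddy so that it sits fully home, and only then turn the caddy until that tin stands squarely behind the front pin on the caddy's foot. Finish while holding the caddy still there, fingers still gripping the lid's knob or the caddy itself: do not let go. Leave the bottle, teacup with saucer, coin-case rack and striker where they are.

Things in the scene. Friction and masses are not known exactly. Their poses are not given: they have to be found in the camera images.
- lid_knob (a point): Grip point of the loose lid, on its axis: the dark wooden knob, an upright cylinder 18 mm in diameter and 34 mm tall, from 22 mm below this point (the lid disc's top face) to 12 mm above it. The lid is a steel disc 74 mm in diameter and 5 mm thick with a round plug below it, 58 mm in diameter and 10 mm deep, tapered at its lower edge to 52 mm. About 130 g. It lies plug down on the tray floor, knob up. With the lid seated on the tin this point is 27 mm above jar_mouth.
- lid_seat (a point): Point of the lid on its axis at the underside of the disc, where it rests on the rim; 27 mm below lid_knob.
- lid: The lid; origin at the centre of the plug's underside, 37 mm below lid_knob, z up along the knob.
- jar_mouth (a point): Centre of the mouth, at rim level, of the open wide coin tin, the only open one: steel, 70 mm outside diameter, 64 mm bore, 55 mm tall, holding a short stack of wooden coins that stays below the lid. Fixed to the turning board, its centre 75 mm from the caddy's axis; rim 87 mm above the table.
- carousel: Turning part of the caddy: round wooden board 236 mm in diameter, 12 mm thick, top 32 mm above the table, carrying the open tin and, 120 degrees to either side, two narrower shut tins (55 mm diameter, tops with knob 90 mm above the table; no removable lids). Origin on the vertical turning axis at the board's underside; the open tin lies along its own -x axis. Turns freely either way without stops, light friction (about 0.03 N m), and stays where left. About 1 kg.
- front (a point): Point fixed to the foot, where jar_mouth must be when the tin faces front: 75 mm from the axis towards the front pin, at rim height.
- pin (a point): Top of the front pin: an upright wooden peg 10 mm in diameter, top 50 mm above the table, on a tongue that sticks out from under the board; 148 mm from the caddy's axis. It marks the front.
- foot: Fixed round foot of the caddy, 190 mm in diameter, on the table; origin on the turning axis at table level, -x axis towards the front pin. Does not move.
- tray: Fixed rectangular steel tray, 340 x 300 mm, rim 16 mm high, floor 3 mm thick; origin at the centre of its underside.
- bottle: Empty glass screw-top bottle, 66 mm in diameter, 200 mm tall, standing at the tray's far side; origin at its underside. Leave alone.
- cup: White teacup, 74 mm in diameter, 55 mm tall, standing on the saucer at the tray's far side; origin at its underside. Leave alone.
- saucer: White saucer, 116 mm in diameter, 14 mm tall; origin at its underside. Leave alone.
- rack: Wooden slotted rack with three coin cases, 75 x 170 x 80 mm, on the table to the right of the caddy; origin at its underside. Leave alone.
- striker: Black plastic striker disc, 41 mm in diameter, 12 mm thick, flat on the table, to the near right of the caddy; origin at its underside. Leave alone.
Mind the look-alikes: they are no part of the job. Leave any green or purple look-alike of the lid alone.

How it is judged (in metres and radians):
On the way, in this order (a step that is already met when the one before it is completed fails the run):
1. the lid sits fully home on the open tin (horizontal distance between lid_seat and jar_mouth below 0.005 m and z of lid_seat in the frame of jar_mouth between -0.003 and 0.003 m and angle between lid's own z axis and vertical below 0.08 rad), for 0.2 s.
2. then the tin is turned to stand behind the front pin (horizontal distance between lid_seat and jar_mouth below 0.005 m and horizontal distance between jar_mouth and front below 0.008 m), for 0.2 s.
At the end, for the whole second after the job is handed in: The lid is seated on the tin (within 5 mm of centre, disc on the rim within 3 mm, tilt under 0.08 rad), the tin's mouth is within 8 mm of the front point, the caddy stands still (under 0.1 rad/s), and the fingers still hold the lid or the caddy with more than 1 N (all of step 2 and z of lid_seat in the frame of jar_mouth between -0.003 and 0.003 m and angle between lid's own z axis and vertical below 0.08 rad and angular speed of carousel below 0.1 rad/s and (contact force between the fingers and lid above 1 N or contact force between the fingers and carousel above 1 N)); the arm keeps its last pose, push and grip.
It fails at once if the bottle was disturbed (shifted more than 20 mm) (distance of bottle from where it was at the start of the episode above 0.02 m).
It fails at once if the cup was disturbed (shifted more than 20 mm) (distance of cup from where it was at the start of the episode above 0.02 m).
It fails at once if the saucer was disturbed (shifted more than 20 mm) (distance of saucer from where it was at the start of the episode above 0.02 m).
It fails at once if the rack was disturbed (shifted more than 20 mm) (distance of rack from where it was at the start of the episode above 0.02 m).
It fails at once if the striker was disturbed (shifted more than 20 mm) (distance of striker from where it was at the start of the episode above 0.02 m).
It also fails if it takes over 54 s, if anything falls off the work surface, if the arm or the gripper's body presses on something with over 40 N, if the wrist force passes 120 N, or if a joint passes its speed limit or range.

ROBOT

A 7-joint arm with a two-finger parallel gripper is mounted at the origin on the work surface. World frame = base frame: x ahead of the robot, y to its left, z up, the work surface at z = 0. Lengths are in m, angles in degrees, forces in N, time in s.
With the tool pointing down it reaches from about 0.425 to 0.925 m from the base axis. Payload 6.8 kg.
Tool frame: the origin (TCP) lies on the centre line of the jaws, within the pads' length; the fingertips stand 25 mm ahead of it and the grasp point (between the pads) lies 6 mm ahead of it; y points along the fingers, x is the direction in which the jaws open and shut, and the axes are right-handed (so a half turn about y gives the same grasp; the last joint's range is limited). The gripper opens to 85 mm and grips with 20 to 120 N. Pads are 22 mm wide; open, the fingers measure 114 mm over their backs; the gripper's body (76 mm by 85 mm) begins 54 mm behind the grasp point. The pads swing forward as they close: fully open they stand 13 mm farther back than shut.
Start: joints at [-78.1, 27.33, 1.283, 89.118, -0.659, 63.558, -4.761], TCP at [0.21, 0.642, 0.256] pointing down, gripper open.
Joint ranges: [-169.35, 169.35], [-19.33, 120.38], [-80.79, 83.38], [13.8, 139.57], [-78.32, 258.32], [9.67, 109.79], [-169.56, 169.56]. Speed limits (degrees/s): [136.94, 136.94, 180, 180, 180, 180, 180].

INTERFACE

Orientations are given as a 3x3 rotation matrix whose columns are the frame's x, y, z axes.
In Python, from rig import state, snapshot, close_job gives the robot as it stands. The module is installed in compiled form; this text tells all that it offers.
- The arm moves only by the shell command python3 -m creep 'ROWS' [FORCE]. ROWS is JSON, a list that holds one entry, the list of rows, each a list of 5 numbers: the finger opening in cm, from 0 to 8.54, then the shift along the tool's x, y, z in cm, then the turn about the tool's y in rad. A call has 1 to 12 rows; each row is the pose to reach, as a shift and turn from the pose commanded when the call began, along the tool's axes at that moment; what a row does not reach only later rows make up. A row lasts 1/8 s, in which the tool goes at most 62.5 mm and 10.7 degrees, less where a joint would pass 70% of its speed; a pose out of reach is approached as far as the arm can. A call with a gripper value outside its range is refused whole. The fingers move at their own pace and stop on an object; FORCE is the grip in N (left out, the last holds). Time passes only in rows, so rows that repeat a pose let the fingers close. It gives the time, the measured TCP pose, the force and the opening at its end, in the units of the state.
- state(): the state, without advancing time (a new reading comes with each control period).
- snapshot(name): name is "scene" or "top" or "wrist"; returns a dict with "image" (400x640x3 uint8, blue, green, red), "vfov" (degrees; the focal length in pixels is half the picture's height over the tangent of half this angle, whatever the lens; pixels are square), "cx", "cy" (the principal point, pixels), "view" (4x4, takes a point from world to camera coordinates). Camera axes: x right, y down, z forward; pixel columns grow to the right and rows downward; lengths in m; the calibration is good to about 2 mm. A picture is of the moment at which its call begins. There is no depth.
- close_job(): hands the job in, once; it reports no verdict.
The state is a dict: "clock": time; "joint_pos": joint angles; "joint_velocities": joint speeds; "effort": joint torques, N m; "tool_pos": TCP position; "orientation": TCP orientation; "ft_force": force on the tool from outside, world axes, zero at the start; "moment": the same for the moment, N m; "width": finger opening in m.
Only numpy, scipy, OpenCV 4.12 (cv2) and the standard library are available. Lean on these libraries where they do the work, as an engineer would, in place of code of your own. Each camera call takes 0.05 s, during which the arm holds its last target. There are 200 camera calls.

## Working session

There is one attempt and no reset: what is moved stays moved. The work goes in short steps, Python scripts to look and compute and a shell command to move; the robot and the scene stay as the last step left them, time stands still between calls to the robot, and variables do not carry over. Pictures are saved under pics/ and viewed, about 8 in all and at most 12, crops included, and the job is handed in when it is done.

```bash
mkdir -p pics; python3 - <<'E'
from rig import state,snapshot
import cv2,numpy as np
s=state();print(s['clock'],s['tool_pos'],np.round(s['orientation'],3),s['width'])
for n in("scene","top"):
    d=snapshot(n);cv2.imwrite(f'pics/{n}0.png',d['image']);print(n,d['vfov'],d['cx'],d['cy'],np.round(d['view'],4).tolist())
E
```

```text
0.0 [0.20945699 0.6411057  0.25532264] [[ 0.31  -0.    -0.951]
 [ 0.951 -0.002  0.31 ]
 [-0.002 -1.    -0.   ]] 0.0853757792460173
scene 43.67572187106424 321.6857990898166 197.68308944633358 [[0.2729, 0.962, -0.003, -0.1104], [0.8095, -0.2314, -0.5396, -0.3658], [-0.5198, 0.1448, -0.8419, 1.9791], [0.0, 0.0, 0.0, 1.0]]
top 55.625738000418444 321.3744966853806 198.16975942321167 [[-0.0273, -0.999, -0.0366, 0.0081], [-0.9984, 0.029, -0.0486, 0.5077], [0.0497, 0.0353, -0.9981, 1.0273], [0.0, 0.0, 0.0, 1.0]]
```

View pics/scene0.png

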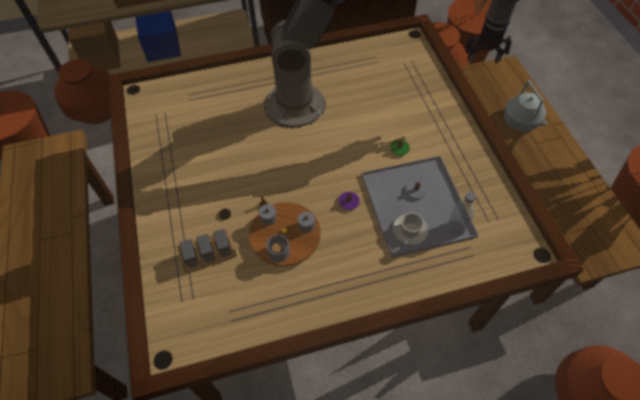

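View pics/top0.png

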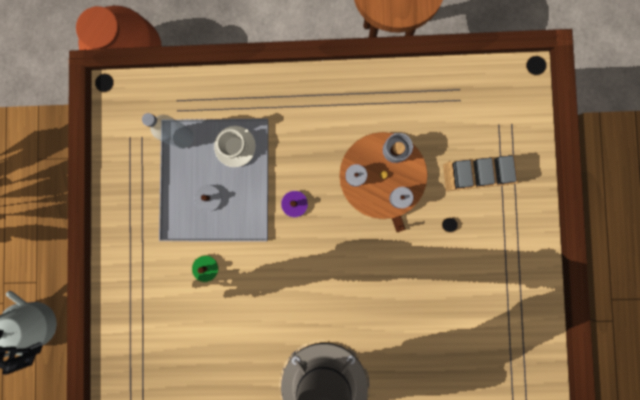

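```bash
cat > h.py <<'E'
from rig import state,snapshot
import cv2,numpy as np
def K(d):
    f=d['image'].shape[0]/2/np.tan(np.radians(d['vfov'])/2); return f,d['cx'],d['cy'],np.array(d['view'])
def ray(d,u,v):
    f,cx,cy,V=K(d);R,t=V[:3,:3],V[:3,3]
    return -R.T@t, R.T@np.array([(u-cx)/f,(v-cy)/f,1])
def plane(d,u,v,z):
    o,r=ray(d,u,v);return o+r*(z-o[2])/r[2]
def proj(d,p):
    f,cx,cy,V=K(d);c=V[:3,:3]@p+V[:3,3];return np.array([f*c[0]/c[2]+cx,f*c[1]/c[2]+cy])
def big(d,u,v,w,h,s,name):
    u,v=max(int(u),0),max(int(v),0)
    cv2.imwrite('pics/'+name,cv2.resize(d['image'][v:v+h,u:u+w],None,fx=s,fy=s,interpolation=cv2.INTER_CUBIC))
E
python3 - <<'E'
from h import *
d=snapshot('top');im=d['image']
a=cv2.resize(im[120:240,330:440],None,fx=5,fy=5,interpolation=cv2.INTER_CUBIC)
b=cv2.resize(im[160:220,180:230],None,fx=5,fy=5,interpolation=cv2.INTER_CUBIC)
c=np.zeros((600,800,3),np.uint8);c[:,:550]=a;c[:300,550:]=b
cv2.imwrite('pics/c1.png',c)
# board ellipse by colour
hsv=cv2.cvtColor(im,cv2.COLOR_BGR2HSV)
print(hsv[200,370],hsv[150,365],hsv[175,400],hsv[222,400],hsv[235,450])
for n,(u,v),z in(('lidknob',(205,198),.04),('tin',(398,148),.087),('axis',(384,175),.032),('pin',(400,222),.05)):print(n,plane(d,u,v,z))
E
```

```text
[ 12 172 172] [ 12 174 166] [ 12 176 154] [ 10 176  84] [ 18 108 213]
lidknob [0.51600181 0.30712387 0.04      ]
tin [ 0.62609282 -0.20729946  0.087     ]
axis [ 0.56411931 -0.1766925   0.032     ]
pin [ 0.43753239 -0.21157752  0.05      ]
```

View pics/c1.png

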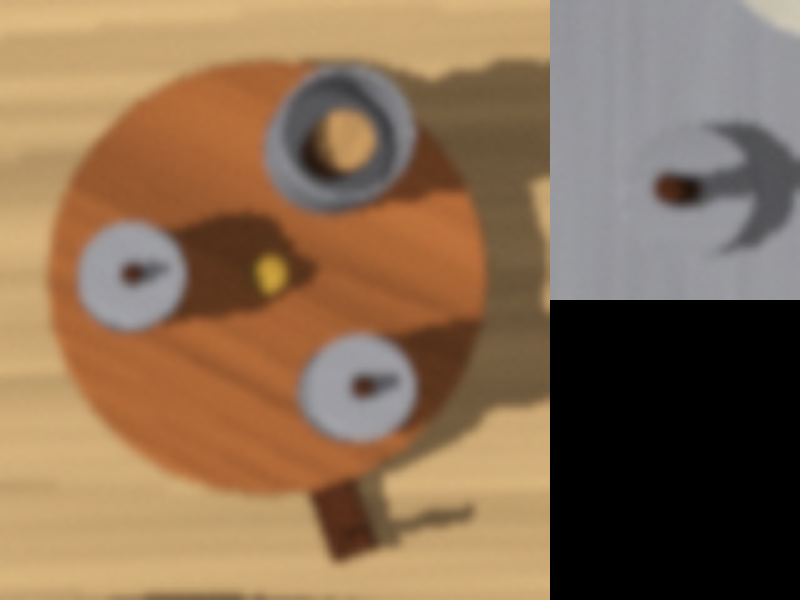

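```bash
python3 -m creep '[[[8.5,-3,0,-5,0],[8.5,-6,0,-10,0],[8.5,-9,0,-15,0],[8.5,-12,0,-21,0],[8.5,-15,0,-27,0],[8.5,-18,2,-32,0],[8.5,-20,3,-36,0],[8.5,-21.6,4,-38.5,0],[8.5,-22.2,4,-39.5,0],[8.5,-22.2,4,-39.5,0],[8.5,-22.2,4,-39.5,0]]]' 40
python3 - <<'E'
from h import *
s=state();print(s['clock'],s['tool_pos'],np.round(s['orientation'],3).tolist(),s['ft_force'])
d=snapshot('wrist');cv2.imwrite('pics/w1.png',d['image']);print(d['vfov'],d['cx'],d['cy'],np.round(d['view'],4).tolist())
print(proj(d,np.array([.516,.307,.052])))
E
```

```text
clock: 1.52
tool_pos: [0.5152, 0.31, 0.2168]
orientation: [[0.308, 0.0, -0.951], [0.951, 0.001, 0.308], [0.001, -1.0, 0.0]]
ft_force: [0.2, 0.7, -0.8]
width: 0.0852
1.525 [0.5151618  0.30997439 0.21676414] [[0.308, 0.0, -0.951], [0.951, 0.001, 0.308], [0.001, -1.0, 0.0]] [ 0.18212197  0.66220949 -0.79772235]
62.409032540642706 314.25552263384435 201.94526530181972 [[0.3079, 0.9514, 0.0008, -0.4539], [0.9012, -0.2919, 0.3204, -0.4032], [0.3051, -0.098, -0.9473, 0.217], [0.0, 0.0, 0.0, 1.0]]
[310.97827798 189.5354915 ]
```

View pics/w1.png

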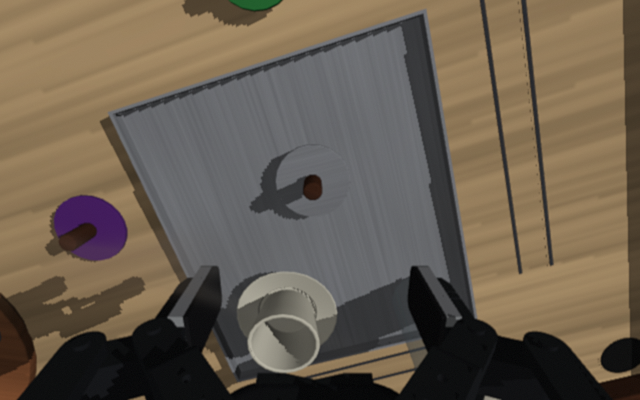

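```bash
cat >> h.py <<'E'
def knob(d,lo,hi):
    """centroid of reddish-brown dark pixels in box"""
    (u0,v0),(u1,v1)=lo,hi
    im=d['image'][v0:v1,u0:u1].astype(int)
    m=((im[...,2]-im[...,0])>25)&(im[...,2]<140)
    n,l,st,c=cv2.connectedComponentsWithStats(m.astype(np.uint8))
    k=1+np.argmax(st[1:,4]);return c[k]+[u0,v0],st[k],st[k][:2]+[u0,v0]
E
python3 - <<'E'
from h import *
d=snapshot('wrist')
c,st,o=knob(d,(270,140),(350,225));print(c,st,o)
print('cam',-K(d)[3][:3,:3].T@K(d)[3][:3,3])
cen=plane(d,c[0],c[1],.036);print(cen)  # whole knob centroid ~ mid height .018+.017 biased
t=snapshot('top');c2,st,o=knob(t,(190,185),(222,212));print(c2,st,o,plane(t,*c2,.046))
p=np.array([*cen[:2],.036])
for z in(.018,.04,.052):print(z,proj(d,np.array([cen[0],cen[1],z])))
E
```

```text
[313.1779661  189.22457627] [ 34  37  17  22 236] [304 177]
cam [0.43684258 0.3354182  0.33502998]
[0.5208055  0.30740924 0.036     ]
[204.05555556 197.33333333] [12 10  5  5 18] [202 195] [0.51751325 0.30758884 0.046     ]
0.018 [313.22179046 184.08870122]
0.04 [313.16756807 190.44314477]
0.052 [313.13477928 194.28573675]
```

```bash
python3 - <<'E'
from h import *
d=snapshot('wrist')
im=d['image'].copy()
for x in(.5165,.5195):
  for z in(.018,.052):
    pts=[proj(d,np.array([x+.009*np.cos(a),.3075+.009*np.sin(a),z])) for a in np.linspace(0,6.28,30)]
    print(x,z,min(p[1] for p in pts),max(p[1] for p in pts),min(p[0] for p in pts),max(p[0] for p in pts))
big(d,260,130,100,100,6,'w2.png')
E
```

```text
0.5165 0.018 170.825930790352 188.38986981931157 303.39280420020845 321.54140558466025
0.5165 0.052 179.72219795276675 199.01349613359116 302.2173729929015 322.3488730872722
0.5195 0.018 173.6585201126602 191.1245613308577 304.3542950160628 322.451989868852
0.5195 0.052 182.83837685225217 202.01046001200345 303.28724183720215 323.35612289569656
```

View pics/w2.png

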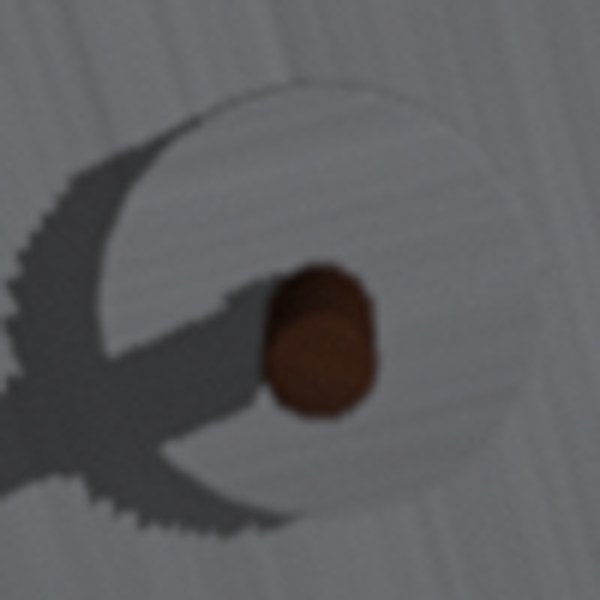

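```bash
python3 - <<'E'
from h import *
d=snapshot('wrist');s=state()
for u,v,z in((313.4,190.7,.052),(313.3,180,.018)):
    p=plane(d,u-.4,v-.4,z);g=np.array([p[0],p[1],.040+.006+.002]);print(p,'shift cm',100*np.array(s['orientation']).T@(g-s['tool_pos']))
E
```

```text
[0.5175611  0.30753969 0.052     ] shift cm [-0.07106011 16.85184116 -0.22220493]
[0.51667291 0.30760039 0.018     ] shift cm [-0.09274982 16.85183691 -0.1358619 ]
```

```bash
python3 -m creep '[[[8.5,-0.1,5,-0.2,0],[8.5,-0.1,10,-0.2,0],[8.5,-0.1,14,-0.2,0],[8.5,-0.1,16,-0.2,0],[8.5,-0.1,16.8,-0.2,0],[8.5,-0.1,16.8,-0.2,0],[4,-0.1,16.8,-0.2,0],[0,-0.1,16.8,-0.2,0],[0,-0.1,16.8,-0.2,0],[0,-0.1,16.8,-0.2,0],[0,-0.1,16.8,-0.2,0],[0,-0.1,16.8,-0.2,0]]]' 60
python3 - <<'E'
from h import *
d=snapshot('wrist');cv2.imwrite('pics/w3.png',d['image'])
E
```

```text
clock: 3.28
tool_pos: [0.518, 0.3066, 0.0488]
orientation: [[0.311, 0.0, -0.951], [0.951, 0.0, 0.311], [0.001, -1.0, -0.0]]
ft_force: [-0.7, -0.2, 5.0]
width: 0.0162
```

```bash
python3 -m creep '[[[0,0,-2,0,0],[0,0,-6,0,0],[0,0,-10,0,0],[0,-3,-14,-2,0],[0,-8,-15,-5,0],[0,-13,-15,-8,0],[0,-18,-15,-11,0],[0,-23,-15,-14,0],[0,-28,-15,-17,0],[0,-32,-15,-19,0],[0,-34,-15,-20,0],[0,-35,-15,-20,0]]]'
python3 - <<'E'
from h import *
s=state();print(s['width'],s['joint_pos'])
d=snapshot('wrist');cv2.imwrite('pics/w4.png',d['image'])
E
```

```text
clock: 4.82
tool_pos: [0.5989, -0.0903, 0.199]
orientation: [[0.313, 0.0, -0.95], [0.95, -0.0, 0.313], [-0.0, -1.0, -0.001]]
ft_force: [-0.3, -0.2, -0.6]
width: 0.0161
0.01614184130752518 [ -8.52108023  24.59293627  14.6812595  103.00882394  -7.53112672
  53.32039783  81.15336391]
```

View pics/w4.png

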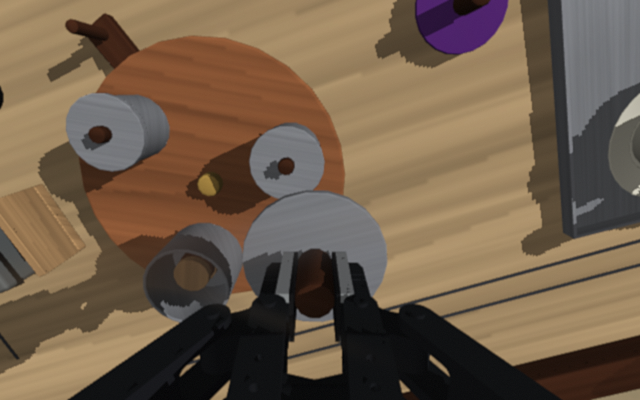

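```bash
python3 - <<'E'
from h import *
from scipy.optimize import least_squares
def circ(P,r):
    def f(q): return np.hypot(*(P-q[:2]).T)-q[2]
    s=least_squares(f,[*P.mean(0),r],loss='soft_l1',f_scale=.001);return s.x
for n in('top','wrist'):
    d=snapshot(n);hsv=cv2.cvtColor(d['image'],cv2.COLOR_BGR2HSV)
    m=((hsv[...,0]<15)&(hsv[...,1]>150)&(hsv[...,2]>60)).astype(np.uint8)
    if n=='top': m[:,:330]=0;m[:,440:]=0;m[:125]=0;m[218:]=0
    else: m[260:]=0;m[:,350:]=0;m[:36]=0
    k,l,st,c=cv2.connectedComponentsWithStats(m);b=1+np.argmax(st[1:,4]);print(st[b])
    h=cv2.convexHull(np.argwhere(l==b)[:,::-1].astype(np.int32))[:,0]
    P=np.array([plane(d,u,v,.032)[:2] for u,v in h]);q=circ(P,.118)
    print(n,len(h),q,np.round((np.hypot(*(P-q[:2]).T)-q[2])*1000,1))
    q2=least_squares(lambda q:np.hypot(*(P-q).T)-.118,q[:2],loss='soft_l1',f_scale=.001).x;print(q2)
big(d,30,0,220,330,1,'x.png')
im=d['image'];a=cv2.resize(im[210:330,130:250],None,fx=5,fy=5,interpolation=cv2.INTER_CUBIC)
b=cv2.resize(im[0:100,40:140],None,fx=2,fy=2,interpolation=cv2.INTER_CUBIC)
c=np.zeros((600,800,3),np.uint8);c[:600,:600]=a;c[:200,600:]=b;cv2.imwrite('pics/w5.png',c)
E
```

```text
[ 393  147   34   71 1217]
top 17 [ 0.56327191 -0.17632453  0.11304431] [  0.6  -1.5  -1.2  -1.2  -0.6   1.    6.2   1.  -22.3 -72.2  -1.9   0.
   0.9   0.7   0.2   0.7   1.3]
[ 0.56468961 -0.17034335]
[   81    36   262   211 28035]
wrist 37 [ 0.56282758 -0.17424001  0.1157349 ] [  1.1   1.1 -67.7 -36.6 -13.   -3.9   0.8   1.4   0.8   0.6   0.2   0.2
  -0.7  -1.1  16.   16.6  17.7  17.8  13.3  -2.1  -2.   -1.4  -1.8  -1.4
  -0.9  -1.1  -0.8  -0.8  -0.7   0.    0.3   0.3   0.2   0.7   0.9   0.6
   1.1]
[ 0.56423557 -0.175513  ]
```

View pics/w5.png

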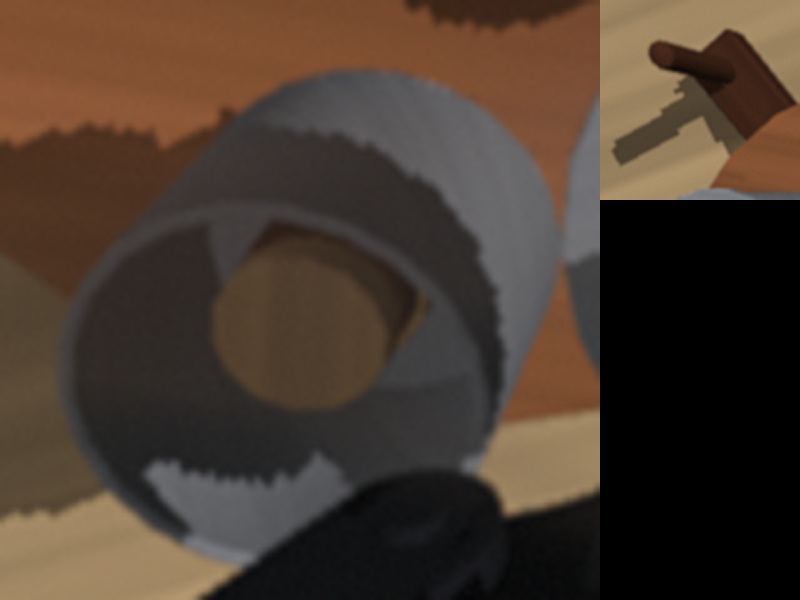

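```bash
python3 - <<'E'
from h import *
from scipy.optimize import least_squares
d=snapshot('wrist');t=snapshot('top');s=state()
def fit(d,pts,z,r):
    P=np.array([plane(d,u,v,z)[:2] for u,v in pts])
    q=least_squares(lambda q:np.hypot(*(P-q).T)-r,P.mean(0),loss='soft_l1',f_scale=.001).x
    print(q,np.round((np.hypot(*(P-q).T)-r)*1000,1));return q
w=[(130+a/5-.4,210+b/5-.4) for a,b in((58,355),(75,300),(110,255),(180,213),(270,200),(350,220),(425,270),(480,340),(505,410),(100,480),(150,530),(240,565))]
q=fit(d,w,.087,.035)
pin=plane(d,70.8,25.8,.05);print('pin',pin)
# top view
tt=[(330+a/5-.4,120+b/5-.4) for a,b in((415,130),(340,62),(300,80),(383,75),(270,115),(408,170),(385,203),(407,105))]
q2=fit(t,tt,.087,.035)
pin2=plane(t,330+355/5,120+530/5,.05);print(pin2)
tb=[(330+a/5-.4,120+b/5-.4) for a,b in((49,275),(80,165),(150,92),(265,60),(487,275),(268,493),(160,467),(85,395),(440,400),(65,350))]
ax=fit(t,tb,.032,.118)
for c in(ax,):
  print('tin',np.hypot(*(q-c)),np.degrees(np.arctan2(*(q-c)[::-1])),np.hypot(*(q2-c)),'pin',np.hypot(*(pin[:2]-c)),np.degrees(np.arctan2(*(pin[:2]-c)[::-1])),np.hypot(*(pin2[:2]-c)),np.degrees(np.arctan2(*(pin2[:2]-c)[::-1])))
# lid disc in hand: visible far edge; shift to go over
R=np.array(s['orientation']);print('shift',100*R.T@(np.array([*q,.2])-s['tool_pos']),s['tool_pos'])
E
```

```text
[ 0.63275541 -0.20781696] [ 0.3 -0.1 -0.3 -0.1  0.4  0.2 -0.4 -0.1  1.3  0.2  0.6 -0.6]
pin [ 0.4240195  -0.21553462  0.05      ]
[ 0.63082876 -0.20903683] [ 0.3  1.4  0.4  0.3  4.1  2.   6.2 -0.6]
[ 0.42703268 -0.21378329  0.05      ]
[ 0.56534694 -0.17491975] [-0.3 -0.7 -0.3 -1.6 -1.9 -1.1  0.5 -0.3 -5.3 -1.6]
tin 0.07500752757088079 -26.013664552948 0.07383660455568675 pin 0.14704765321517693 -163.9663348935316 0.14367048963982418 -164.30570012265846
shift [-10.49160234  -0.17021111  -6.94168156] [ 0.59909622 -0.08660011  0.19841983]
```

```bash
python3 -m creep '[[[0,-4,0,-2.5,0],[0,-8,0,-5,0],[0,-10,0,-6.6,0],[0,-10.5,1,-7,0],[0,-10.5,2.5,-7,0],[0,-10.5,3.5,-7,0],[0,-10.5,3.5,-7,0],[0,-10.5,3.5,-7,0]]]'
python3 - <<'E'
from h import *
d=snapshot('wrist');s=state();R=np.array(s['orientation']);T=np.array(s['tool_pos']);print(s['clock'],T,s['ft_force'])
for dz in(-.003,0,.003):
    c=T+R@np.array([0,.0308,dz]);P=np.array([proj(d,c+[.037*np.cos(a),.037*np.sin(a),0]) for a in np.linspace(0,6.283,200)])
    print(dz,'disc u',P[:,0].min(),P[:,0].max(),'top v',P[:,1].min())
im=d['image'];cv2.imwrite('pics/w6.png',cv2.resize(im[:,120:520],None,fx=1.5,fy=1.5,interpolation=cv2.INTER_CUBIC))
g=cv2.cvtColor(im,cv2.COLOR_BGR2GRAY);print(g[180:215,315].tolist());print(g[262,232:256].tolist(),g[262,375:400].tolist())
E
```

```text
clock: 6.08
tool_pos: [0.6333, -0.2094, 0.1635]
orientation: [[0.31, 0.0, -0.951], [0.951, 0.0, 0.31], [0.0, -1.0, -0.0]]
ft_force: [-0.2, -0.0, -0.5]
width: 0.0163
6.125 [ 0.63338639 -0.20968301  0.16376465] [ 0.06397515 -1.24446136 -1.48627144]
-0.003 disc u 240.58716051860858 386.03209133003725 top v 198.27438770945844
0 disc u 240.16507484153436 386.4490220950459 top v 192.22008961264666
0.003 disc u 239.73809112645682 386.87079091885397 top v 186.0905216980363
[22, 20, 25, 24, 23, 20, 18, 22, 23, 33, 67, 94, 115, 132, 134, 130, 129, 130, 131, 132, 131, 130, 128, 128, 126, 128, 129, 129, 130, 131, 130, 130, 131, 133, 134]
[89, 89, 88, 89, 87, 89, 95, 97, 106, 123, 126, 126, 127, 126, 126, 119, 107, 93, 78, 76, 76, 76, 74, 76] [128, 128, 129, 129, 129, 127, 128, 127, 128, 127, 127, 135, 151, 163, 165, 163, 163, 163, 162, 160, 160, 160, 158, 158, 158]
```

View pics/w6.png

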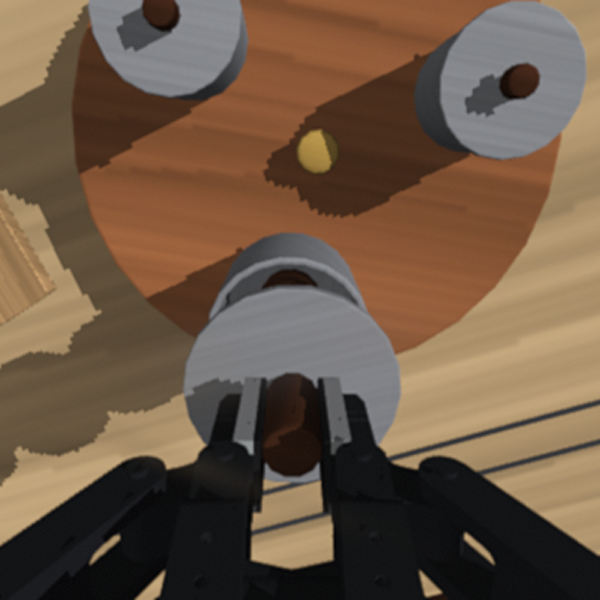

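```bash
python3 - <<'E'
from h import *
d=snapshot('wrist')
for q in((.6328,-.2078),(.6328,-.2093)):
    P=np.array([proj(d,np.array([q[0]+.035*np.cos(a),q[1]+.035*np.sin(a),.087])) for a in np.linspace(0,6.283,300)])
    i=P[:,1].argmin();print(q,'top',P[i]);
    for v in(185,195,205):
        k=np.abs(P[:,1]-v)<1.5;print(v,P[k,0].min(),P[k,0].max())
g=cv2.cvtColor(d['image'],cv2.COLOR_BGR2GRAY)
print(g[160:185,313].tolist())
for v in(195,205):print(v,g[v,250:275].tolist(),g[v,350:378].tolist())
E
```

```text
(0.6328, -0.2078) top [315.92180095 170.72029637]
185 276.9255135943416 356.06182567586603
195 269.01947747748835 363.9220207579584
205 264.1960425941083 368.69792455140487
(0.6328, -0.2093) top [313.56239067 171.47146803]
185 275.47135184657793 352.869642252089
195 267.3615779226101 360.97912245079795
205 262.3295042510749 366.01059137779913
[89, 90, 89, 91, 90, 90, 89, 91, 91, 90, 98, 125, 143, 140, 127, 103, 75, 67, 55, 34, 21, 22, 25, 23, 21]
195 [59, 58, 58, 59, 60, 59, 58, 59, 59, 58, 59, 58, 60, 57, 58, 64, 88, 113, 124, 125, 121, 101, 70, 57, 64] [70, 67, 67, 77, 100, 122, 135, 141, 142, 135, 124, 113, 108, 110, 110, 111, 110, 110, 111, 110, 111, 111, 111, 111, 111, 110, 110, 111]
205 [55, 56, 55, 55, 55, 54, 55, 55, 54, 55, 60, 84, 114, 128, 127, 122, 103, 80, 68, 66, 76, 94, 109, 120, 127] [135, 134, 136, 137, 139, 142, 143, 136, 128, 118, 117, 121, 127, 132, 125, 109, 104, 104, 104, 106, 105, 108, 107, 107, 108, 108, 110, 108]
```

```bash
python3 -m creep '[[[0,0,1,0,0],[0,0,2,0,0],[0,0,2.5,0,0],[0,0,3,0,0],[0,0,3.4,0,0],[0,0,3.7,0,0],[0,0,3.9,0,0],[0,0,4.05,0,0],[0,0,4.1,0,0],[0,0,4.1,0,0],[0,0,4.1,0,0]]]'
python3 - <<'E'
from h import *
d=snapshot('wrist');s=state();R=np.array(s['orientation']);T=np.array(s['tool_pos']);print(s['clock'],T,s['ft_force'],s['moment'])
im=d['image'];cv2.imwrite('pics/w7.png',cv2.resize(im[:,120:520],None,fx=1.5,fy=1.5,interpolation=cv2.INTER_CUBIC))
E
```

```text
clock: 7.55
tool_pos: [0.6331, -0.21, 0.1228]
orientation: [[0.311, 0.0, -0.951], [0.951, 0.0, 0.311], [0.0, -1.0, -0.0]]
ft_force: [-2.4, 1.5, 5.3]
width: 0.0161
7.6 [ 0.63313442 -0.20999963  0.12281625] [-2.23524132  1.81439825  5.18314744] [0.14642545 0.50729728 0.02076683]
```

View pics/w7.png

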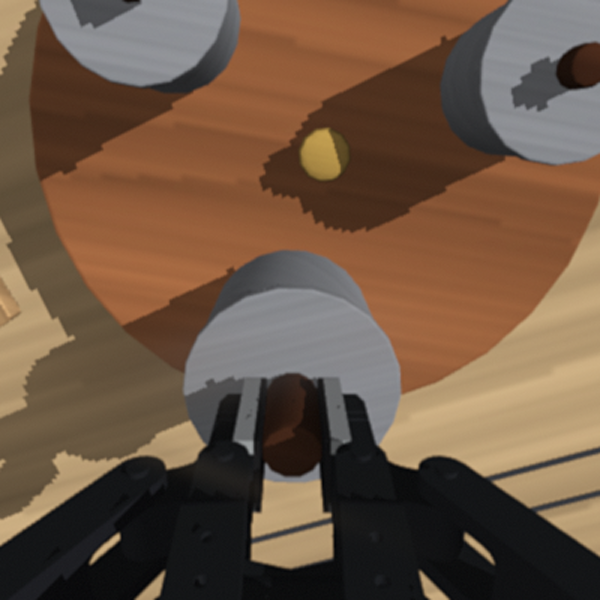

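```bash
python3 -m creep '[[[0,0,0.1,0,0],[0,0,0.2,0,0],[0,0,0.2,0,0]]]'
python3 - <<'E'
from h import *
d=snapshot('wrist');g=cv2.cvtColor(d['image'],cv2.COLOR_BGR2GRAY);print(g[184:200,315].tolist())
t=snapshot('top');s=state();print(s['ft_force'],s['tool_pos'])
E
```

```text
clock: 7.98
tool_pos: [0.6332, -0.21, 0.1227]
orientation: [[0.311, 0.001, -0.951], [0.951, 0.001, 0.311], [0.001, -1.0, -0.001]]
ft_force: [-7.9, 2.5, 19.0]
width: 0.0161
[99, 99, 97, 98, 98, 96, 94, 99, 120, 139, 142, 136, 136, 138, 139, 139]
[-7.82035842  3.55432464 18.60284813] [ 0.63320789 -0.21002844  0.12271861]
```

```bash
cat > arc.py <<'E'
import sys
from h import *
R=np.array(state()['orientation'])
a0,a1,n=map(float,sys.argv[1:4]);n=int(n)
k=np.arange(1,n+1)/n;k=k-np.sin(2*np.pi*k)/(2*np.pi)*.8
for a in np.radians(a0+(a1-a0)*k):
    b=np.radians(a0);v=75*np.array([np.cos(a)-np.cos(b),np.sin(a)-np.sin(b),0]);print(np.round(R.T@v/10,2)[[0,2]].tolist(),end=' ')
E
python3 arc.py -27 -96 10;echo; python3 arc.py -96 -164 10
```

```text
[-0.22, 0.04] [-0.7, 0.14] [-1.56, 0.42] [-2.74, 1.0] [-3.99, 1.96] [-5.02, 3.16] [-5.67, 4.31] [-5.99, 5.15] [-6.12, 5.62] [-6.17, 5.84] 
[-0.04, 0.22] [-0.11, 0.69] [-0.17, 1.58] [-0.05, 2.88] [0.37, 4.37] [1.1, 5.74] [1.91, 6.76] [2.57, 7.36] [2.94, 7.65] [3.13, 7.78]
```

Lid is home (stiff stop at the predicted height). Ease the press slightly and turn the first half.

```bash
python3 -m creep '[[[0,0,-0.15,0,0],[0,-0.22,-0.15,0.04,0],[0,-0.7,-0.15,0.14,0],[0,-1.56,-0.15,0.42,0],[0,-2.74,-0.15,1.0,0],[0,-3.99,-0.15,1.96,0],[0,-5.02,-0.15,3.16,0],[0,-5.67,-0.15,4.31,0],[0,-5.99,-0.15,5.15,0],[0,-6.12,-0.15,5.62,0],[0,-6.17,-0.15,5.84,0],[0,-6.17,-0.15,5.84,0]]]'
python3 - <<'E'
from h import *
d=snapshot('wrist');s=state();print(s['clock'],s['tool_pos'],s['ft_force'],s['moment'],s['joint_pos'])
cv2.imwrite('pics/w8.png',d['image'])
E
```

```text
clock: 9.57
tool_pos: [0.5607, -0.2493, 0.1229]
orientation: [[0.31, 0.004, -0.951], [0.951, 0.001, 0.31], [0.002, -1.0, -0.004]]
ft_force: [3.1, 3.4, 6.2]
width: 0.0162
9.625 [ 0.56065811 -0.24930112  0.12281218] [1.87483308 3.79905997 5.84484642] [ 0.80654374 -0.34863717 -0.17517577] [  7.46005942  30.77257224  14.41133686 105.08899944 -10.50874703
  45.21440196  99.29267473]
```

View pics/w8.png

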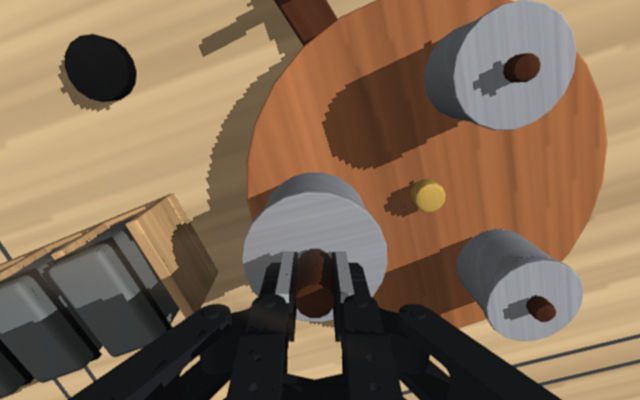

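```bash
python3 -m creep '[[[0,-0.04,0,0.22,0],[0,-0.11,0,0.69,0],[0,-0.17,0,1.58,0],[0,-0.05,0,2.88,0],[0,0.37,0,4.37,0],[0,1.1,0,5.74,0],[0,1.91,0,6.76,0],[0,2.57,0,7.36,0],[0,2.94,0,7.65,0],[0,3.13,0,7.78,0],[0,3.13,0,7.78,0],[0,3.13,0,7.78,0]]]'
python3 - <<'E'
from h import *
d=snapshot('wrist');s=state();print(s['clock'],s['tool_pos'],s['ft_force'],s['moment'])
cv2.imwrite('pics/w9.png',d['image'])
t=snapshot('top');big(t,330,115,110,120,3,'t9.png')
E
```

```text
clock: 11.12
tool_pos: [0.4949, -0.1976, 0.1227]
orientation: [[0.311, 0.003, -0.95], [0.95, -0.002, 0.311], [-0.001, -1.0, -0.003]]
ft_force: [1.9, -2.4, 9.0]
width: 0.0163
11.175 [ 0.49493733 -0.19758617  0.12275007] [ 2.99847187 -0.64935556  8.48721685] [-0.28305061 -0.38834379 -0.20331608]
```

View pics/w9.png

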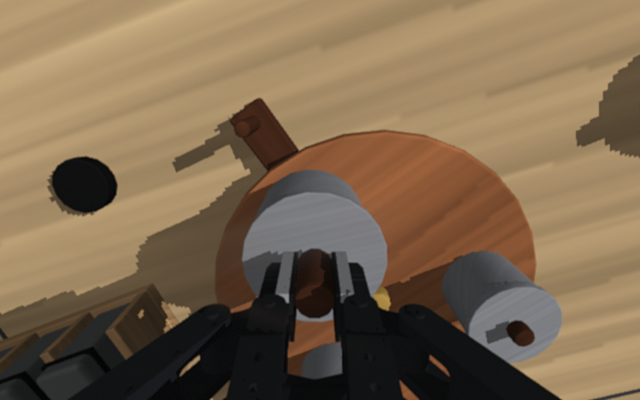

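```bash
python3 - <<'E'
from h import *
from scipy.optimize import least_squares
d=snapshot('wrist');s=state();R=np.array(s['orientation']);T=np.array(s['tool_pos'])
hsv=cv2.cvtColor(d['image'],cv2.COLOR_BGR2HSV)
m=((hsv[...,0]<15)&(hsv[...,1]>140)&(hsv[...,2]>70)).astype(np.uint8);m[:128]=0;m[250:]=0;m[:,:217]=0
k,l,st,c=cv2.connectedComponentsWithStats(m);b=1+np.argmax(st[1:,4]);print(st[b])
h=cv2.convexHull(np.argwhere(l==b)[:,::-1].astype(np.int32))[:,0]
h=h[(h[:,1]<245)&(h[:,0]>300)]
P=np.array([plane(d,u,v,.032)[:2] for u,v in h])
q=least_squares(lambda q:np.hypot(*(P-q).T)-.118,[.565,-.175],loss='soft_l1',f_scale=.001).x
print('axis',q,np.round((np.hypot(*(P-q).T)-.118)*1000,1))
pin=plane(d,240.5,128,.05);tip=pin
e=(pin[:2]-q);print('pin',pin,np.hypot(*e),np.degrees(np.arctan2(e[1],e[0])))
g=cv2.cvtColor(d['image'],cv2.COLOR_BGR2GRAY);print('disc row',184+np.argmax(np.diff(g[184:204,315].astype(int))))
lid=T+R@np.array([0,0,.0005]);w=lid[:2]-q;print('lid',lid,np.hypot(*w),np.degrees(np.arctan2(w[1],w[0])))
f=q+.075*e/np.hypot(*e);print('front',f,'diff mm',1000*(lid[:2]-f))
im=d['image'];c=np.zeros((480,800,3),np.uint8);c[:480,:480]=cv2.resize(im[90:170,210:290],None,fx=6,fy=6,interpolation=cv2.INTER_CUBIC)
c[:360,480:]=cv2.resize(snapshot('top')['image'][120:240,332:438],(320,360),interpolation=cv2.INTER_CUBIC);cv2.imwrite('pics/w10.png',c)
E
```

```text
[  228   131   306   119 18895]
axis [ 0.56518261 -0.17609606] [-0.4 -0.2 -0.4  0.2  0.1 -0.1  0.1  0.2 -0.   0.4  0.3 -0.2 -0.1  0.
  0.1 -0.  -0.1  0.2  0.1 -0.1  0.1 -0.  -0.6  0.1 -0.2]
pin [ 0.42323423 -0.21797064  0.05      ] 0.14799602411457075 -163.56401086103864
disc row 191
lid [ 0.49442349 -0.19741282  0.12272864] 0.07390031846783288 -163.2346376655391
front [ 0.49324737 -0.19731685] diff mm [ 1.17611734 -0.09597088]
```

View pics/w10.png

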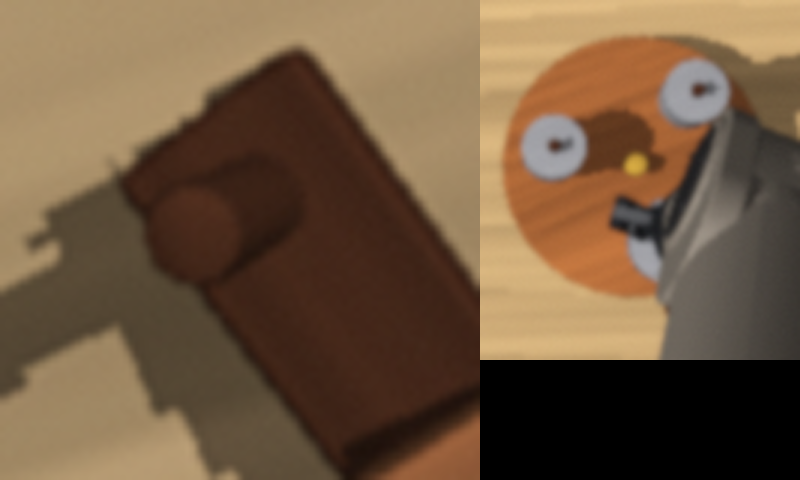

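```bash
python3 - <<'E'
from h import *
t=snapshot('top');q=np.array([.5652,-.1755])
for x,y in((555,145),(698,90)):
    p=plane(t,332+(x-480)/3.019,120+y/3,.088)[:2]-q;print(np.hypot(*p),np.degrees(np.arctan2(p[1],p[0])))
d=snapshot('wrist')
p=plane(d,242.1,128.8,.05)[:2]-[.5652,-.1761];print(p,np.hypot(*p),np.degrees(np.arctan2(p[1],p[0])))
p=plane(d,520,333,.09)[:2]-[.5652,-.1761];print(p,np.hypot(*p),np.degrees(np.arctan2(p[1],p[0])))
s=state();print(s['clock'],s['joint_velocities'],s['ft_force'],s['width'])
E
```

```text
0.07524092256040418 80.70228759237399
0.07245764190436335 -40.53067705912053
[-0.14126866 -0.04117852] 0.147147899744418 -163.74907943849968
[0.00931816 0.07345096] 0.07403966311224407 82.76994497378044
11.425 [ 0.01340207 -0.02025022  0.02124593  0.00341649  0.00946655 -0.01404159
 -0.01371272] [ 3.34987609 -1.35007994  8.24555928] 0.016104177613693614
```

```bash
python3 -m creep '[[[0,0.1,0,0.07,0],[0,0.2,0,0.14,0],[0,0.3,0,0.2,0],[0,0.3,0,0.2,0],[0,0.3,0,0.2,0],[0,0.3,0,0.2,0]]]'
python3 - <<'E'
from h import *
t=snapshot('top');d=snapshot('wrist');s=state();T=s['tool_pos'];print(s['clock'],T,s['ft_force'],s['width'])
q=np.array([.5652,-.1758]);w=T[:2]-q-[.0005,0];print('lid',np.hypot(*w),np.degrees(np.arctan2(w[1],w[0])))
im=d['image'];c=np.zeros((480,800,3),np.uint8);c[:480,:480]=cv2.resize(im[240:360,440:560],None,fx=4,fy=4,interpolation=cv2.INTER_CUBIC)
c[:360,480:]=cv2.resize(t['image'][120:210,345:425],(320,360),interpolation=cv2.INTER_CUBIC);cv2.imwrite('pics/w11.png',c)
E
```

```text
clock: 12.18
tool_pos: [0.494, -0.1944, 0.1227]
orientation: [[0.312, 0.003, -0.95], [0.95, -0.002, 0.312], [-0.001, -1.0, -0.003]]
ft_force: [2.4, -1.1, 7.6]
width: 0.0161
12.275 [ 0.49400994 -0.19432586  0.12274522] [ 1.67304389 -2.16403977  7.54300155] 0.015900631217087596
lid 0.07404506495317871 -165.51082532364654
```

```bash
python3 - <<'E'
from h import *
t=snapshot('top');q=np.array([.5652,-.1758])
def lids(im):
    hsv=cv2.cvtColor(im,cv2.COLOR_BGR2HSV);m=((hsv[...,1]<60)&(hsv[...,2]>120)).astype(np.uint8)
    m[:,:340]=0;m[:,430:]=0;m[:125]=0;m[225:]=0
    m=cv2.morphologyEx(m,cv2.MORPH_CLOSE,np.ones((5,5),np.uint8))
    k,l,st,c=cv2.connectedComponentsWithStats(m)
    for s,u in zip(st[1:],c[1:]):
        if s[4]>100:
            p=plane(t,*u,.078)[:2]-q;print(s,np.round(u,2),np.hypot(*p).round(4),np.degrees(np.arctan2(p[1],p[0])).round(1))
print('start');lids(cv2.imread('pics/top0.png'));print('now');lids(t['image'])
for n,im,lo,hi in(('prev',cv2.imread('pics/w9.png'),(490,305),(550,365)),('now',snapshot('wrist')['image'],(480,290),(560,375))):
    d=snapshot('wrist');e=dict(d,image=im);print(n,knob(e,lo,hi))
E
```

```text
start
[346 165  21  21 360] [355.84 174.91] 0.0771 92.6
[390 187  23  21 385] [401.07 197.26] 0.0737 -150.7
now
[393 141  23  21 383] [403.62 151.14] 0.0715 -41.1
[346 157  21  22 363] [356.27 167.44] 0.077 78.2
[380 173  34  52 423] [397.11 199.46] 0.0743 -159.6
prev (array([524.59148936, 336.64680851]), array([ 25,  20,  19,  21, 235], dtype=int32), array([515, 325]))
now (array([518.65086207, 344.06896552]), array([ 30,  43,  18,  20, 232], dtype=int32), array([510, 333]))
```

```bash
python3 -m creep '[[[0,0.06,0,0.04,0],[0,0.12,0,0.07,0],[0,0.12,0,0.07,0],[0,0.12,0,0.07,0],[0,0.12,0,0.07,0],[0,0.12,0,0.07,0]]]'
python3 - <<'E'
from h import *
t=snapshot('top');q=np.array([.5652,-.1758]);s=state();print(s['clock'],s['tool_pos'],s['ft_force'],s['width'])
hsv=cv2.cvtColor(t['image'],cv2.COLOR_BGR2HSV);m=((hsv[...,1]<60)&(hsv[...,2]>120)).astype(np.uint8)
m[:,:340]=0;m[:,430:]=0;m[:125]=0;m[170+12:]=0
m=cv2.morphologyEx(m,cv2.MORPH_CLOSE,np.ones((5,5),np.uint8))
k,l,st,c=cv2.connectedComponentsWithStats(m);P=[plane(t,*u,.078)[:2] for a,u in zip(st[1:],c[1:]) if a[4]>300]
P.sort(key=lambda p:p[1]);v=P[0]-P[1];print(len(P),'tin',np.degrees(np.arctan2(v[1],v[0]))-90)
d=snapshot('wrist');g=cv2.cvtColor(d['image'],cv2.COLOR_BGR2GRAY);print('disc row',184+np.argmax(np.diff(g[184:204,315].astype(int))))
E
```

```text
clock: 13.22
tool_pos: [0.4937, -0.1931, 0.1227]
orientation: [[0.312, 0.003, -0.95], [0.95, -0.002, 0.312], [-0.001, -1.0, -0.003]]
ft_force: [2.8, -2.6, 7.7]
width: 0.0162
13.275 [ 0.49370302 -0.19308916  0.12275124] [ 1.23988854 -1.71007189  7.67124607] 0.016129603570495192
2 tin -163.25789890877067
disc row 192
```

Tin at about -163.3°, the front at about -163.8°. The lid is still at seated height and gripped.

```bash
python3 -c "
from rig import close_job
print(close_job())"
```

```text
the job is handed in; nothing more can be done
None
```

I put the lid from the tray onto the open tin, then turned the caddy about 135° clockwise by the knob until the tin stood behind the front pin. I handed it in at about 13 s with the fingers still gripping the knob; no verdict came back.

**Lid seated:** the tool stopped hard at z = 0.1227 m, where I had predicted 0.1228 m for a fully home lid. The lid's position in the gripper and its height did not change while turning, and it was still pressing with about 8 N at the end.

**Tin behind the pin:** in the last overhead picture the two narrow tins put the open tin at about -163.3°, and the pin lies at about -163.8°, so it should be about 1 mm off. Other estimates were 1–3° apart: earlier checks put the tin at -161 to -162.7° and the pin at -163.6 to -164.3°. Even the worst of these is about 4 mm, against the 8 mm allowed.

**Tin lagging the lid:** the tin trails the lid inside its loose fit. The measured angles suggest 4–5 mm, close to the 5 mm limit, but the fit allows only about 3 mm of sideways play.

**Not checked:** I did not re-measure the bottle, cup, saucer, rack and striker. The arm stayed clear of them in the pictures I viewed. I had used all 12 picture views, so the checks after the last corrections were numeric only.

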